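# Key the rotor onto the centrifuge drive

## Robot

A 6-joint arm with a two-finger parallel gripper is mounted at the origin on a cart in front of the work surface, level with it; the furniture and walls round the work are solid. World frame = base frame: x ahead of the robot, y to its left, z up, the work surface at z = 0. Lengths are in m, angles in rad, forces in N, time in s.
With the tool pointing down it reaches from about 0.25 to 0.725 m from the base axis. Payload 4 kg.
Tool frame: the origin (TCP) lies midway between the tips of the shut fingers; the grasp point (between the pads) lies 19 mm behind it (bot.grasp_offset is the distance from the TCP to the grasp point, in m); z points along the fingers, y is the direction in which the jaws open and shut (so a half turn about z gives the same grasp; the last joint's range is limited). The gripper opens to 85 mm and grips with 20 to 120 N. Pads are 22 mm wide; open, the fingers measure 114 mm over their backs; the gripper's body (76 mm by 85 mm) begins 54 mm behind the grasp point. The pads swing forward as they close: fully open they stand 13 mm farther back than shut.
Start: joints at [1.152, 0.241, 0.005, 1.335, 0, 1.571], TCP at [0.203, 0.457, 0.193] pointing down, gripper open.
Joint ranges: [-2.72, 2.72], [-1.05, 1.87], [-1.09, 1.28], [-1.99, 2.15], [-1.42, 1.44], [-3.14, 3.14]. Speed limits (rad/s): [2.79, 2.79, 3.14, 3.14, 3.14, 3.14].

## Interface

Orientations are given as a unit quaternion [x, y, z, w].
In Python, from workcell import sensors, optics, bot gives the robot as it stands.
- The arm moves only by the tool apply_moves, never from a script. Its argument "plan" is one flat list of numbers, 6 for each row, row after row: the shift along the tool's x, y, z in m, then the turn, a rotation vector about the tool's x, y, z in rad. In form: [tx, ty, tz, ax, ay, az, tx, ty, tz, ax, ay, az, ...]. A call has 1 to 12 rows; each row is the pose to reach, as a shift and turn from the pose commanded when the call began, along the tool's axes at that moment; what a row does not reach only later rows make up. A row lasts 1/12 s, in which the tool goes at most 41.7 mm and 7.16 degrees, less where a joint would pass 70% of its speed; a pose out of reach is approached as far as the arm can. A call with a gripper value outside its range is refused whole. "grip" is the finger opening in m, from 0 to 0.0854, set as the call begins (left out, the last holds). The fingers move at their own pace and stop on an object; the grip force is fixed at half the most. Time passes only in rows, so rows that repeat a pose let the fingers close. It gives the time, the measured TCP pose, the force and the opening at its end, in the units of the state.
- sensors.get_obs(): the state, without advancing time (a new reading comes with each control period).
- optics.camera(name): name is "scene" or "top" or "wrist"; returns a dict with "pixels" (420x560x3 uint8, red, green, blue), "fx", "fy", "cx", "cy" (pixels), "pose" (4x4, takes a point from camera to world coordinates); the wrist camera has in their place "tool_from_camera" (4x4, takes a point from camera to tool coordinates, whose origin is the TCP and whose axes are the flange's). Camera axes: x right, y up, looking along -z (the intrinsics and any distortion apply to the point x, -y, -z); pixel columns grow to the right and rows downward; lengths in m; the calibration is good to about 2 mm. A picture is of the moment at which its call begins: read the wrist's pose just before it. There is no depth.
- bot.job_done(): hands the job in, once; it reports no verdict.
The state is a dict: "clock": time; "joint_pos": joint angles; "joint_vel": joint speeds; "tau": joint torques, N m; "eef_pos": TCP position; "tool_rot": TCP orientation; "ft_force": force on the tool from outside, world axes, zero at the start; "ft_torque": the same for the moment, N m; "grip_width": finger opening in m.
Only numpy, scipy, OpenCV 4.12 (cv2) and the standard library are available. Lean on these libraries where they do the work, as an engineer would, in place of code of your own. Each camera call takes 0.05 s, during which the arm holds its last target.

## Task

Fit the rotor onto the spindle of the small open centrifuge: set it on the spindle, turn it by its wing grip under light pressure until the sprung drive bar snaps into the slot under the rotor, and seat it fully home, level on its seat, then let go. Stop turning as soon as you feel the bar snap in: do not press hard or crank the drive round. Leave the other things on the bench where they are.

Things in the scene. Friction and masses are not known exactly. Their poses are not given: they have to be found in the camera images.
- rotor_grip (a point): The loose rotor (0.10 to 0.21 kg): grey disc 84 mm across, eight dark tube pockets in its sloped top, standing flat on the bench, 64 mm high in all, with a black upright wing grip on top. Point: on the axis, mid-wing, 50 mm above the underside; z up. The wing is 44 mm long along x, 14 mm thick along y, 30 to 64 mm above the underside: grasp it from above across y.
- rotor_foot (a point): Centre of the rotor's underside, on its axis, same axes as rotor_grip. A straight slot 12 mm wide, 8 mm deep is milled right across the underside along x, in line with the wing (its ends show as notches in the rim). A blind bore 10.5 mm wide runs on the axis to 26 mm above the underside.
- centrifuge: The small white round centrifuge, lid off, 150 mm across, fixed on the bench; origin on its axis at bench level, z up. Its front panel with two black buttons sticks out to -x, 90 mm from the axis. A low grey guard ring, 128 mm across, stands 56 mm above the bench. More than 25 N between rotor and centrifuge damages the drive.
- seat (a point): Centre of the seat, on the centrifuge's axis, 60 mm above the bench, axes as the centrifuge: the flat dark rubber ring, 52 to 70 mm across, on which the rotor's underside rests when fully home. The ring cushions: it yields 1 mm per 3 N, at most 4 mm.
- pin_top (a point): Tip of the steel centring pin on the centrifuge's axis, 24 mm above the seat. The pin is 9 mm across, its upper 7 mm a cone; it enters the rotor's bore.
- bar_top (a point): On the axis at the top of the steel drive bar (36 mm long, 9 mm wide) that lies across the pin, 6 mm above the seat. It fits the rotor's slot either way round. Axes as the centrifuge, NOT the bar's: the bar's direction is not reported; it has stopped anywhere within 0.6 rad either side of the centrifuge's x axis. It twists only elastically, 1.5 N m per rad.
- bar_spring (a point): Same point as bar_top. The bar is sprung: pushed down it yields with 3.5 N at first, 5 N at 6 mm. Out of line, the rotor rides on it 6 mm too high, even when let go; held 1 to 5 mm above the seat it is pushed up by the spring. The push vanishes when the bar snaps into the slot, which it does within about 0.08 rad of being in line.
- timer: Small white timer, 66x62x19 mm, lying loose on the bench; origin under its centre.
- petri: Petri dish, 61 mm across, 16 mm high, loose; origin under its centre.
- tally_counter: Round tally counter, 53x83x22 mm, loose; origin under its centre.
- oil_bottle: Small dropper bottle, 28 mm across, 88 mm high, loose; origin under its centre.
- forceps: Steel forceps, 128x18x8 mm, loose; origin under the centre.
- marker_pen: Marker pen, 17x135x16 mm, loose; origin under the centre.
Things that resemble listed ones, but are neither listed nor needed, are in the scene too. Leave any green look-alike of the part that bears rotor_grip alone.

How it is judged:
By the outcome, as a careful person would: the job done as asked, in the order asked, and still so for the second after the job is handed in, with the robot touching nothing.
It also fails if it takes over 69 s, if anything falls off the work surface, if the arm or the gripper's body presses on something with over 40 N, if the wrist force passes 120 N, or if a joint passes its speed limit or range.

## Working session

There is one attempt and no reset: what is moved stays moved. The work goes in short steps, Python scripts to look and compute and a tool call to move; the robot and the scene stay as the last step left them, time stands still between calls to the robot, and variables do not carry over. Pictures are saved under pics/ and viewed, and the job is handed in when it is done.

Besides the shell and the picture viewer there is one more tool, called as name(argument=value, ...) on one line, values as JSON. apply_moves: Moves the arm, as the interface text tells. Its arguments: {"type":"object","properties":{"plan":{"type":"array","items":{"type":"number"}},"grip":{"type":"number"}},"required":["plan"]}

```bash
mkdir -p pics; ls
cat > h.py <<'E'
import numpy as np, cv2
from workcell import sensors, optics, bot
def snap(n,f):
    o=sensors.get_obs(); c=optics.camera(n)
    cv2.imwrite('pics/'+f+'.png',cv2.cvtColor(c['pixels'],cv2.COLOR_RGB2BGR))
    np.savez('pics/'+f+'.npz',**{k:np.array(v) for k,v in c.items()},eef=o['eef_pos'],rot=o['tool_rot'])
    return o,c
E
python3 - <<'E'
from h import *
for n in ['top','scene','wrist']:
    o,c=snap(n,n+'0'); print({k:v for k,v in c.items() if k!='pixels'})
print(o, bot.grasp_offset)
E
```

```text
pics
{'fx': 486.91537942183305, 'fy': 486.91537942183305, 'cx': 283.69520716807904, 'cy': 215.0257105894055, 'pose': array([[ 0.00828245,  0.97742938, -0.21110002,  0.18956846],
       [-0.99996031,  0.00878864,  0.00145977, -0.04291469],
       [ 0.0032821 ,  0.21107955,  0.97746338,  1.310284  ],
       [ 0.        ,  0.        ,  0.        ,  1.        ]])}
{'fx': 464.62408739457805, 'fy': 464.62408739457805, 'cx': 281.43883219488475, 'cy': 207.5165059090195, 'pose': array([[ 0.50979497,  0.32841029, -0.79514512, -0.48311724],
       [-0.86029359,  0.19676658, -0.4702955 , -0.60392751],
       [ 0.0020081 ,  0.92381253,  0.38283988,  0.54867031],
       [ 0.        ,  0.        ,  0.        ,  1.        ]])}
{'fx': 310.9983412748885, 'fy': 310.9983412748885, 'cx': 279.90990078016415, 'cy': 210.70316074857033, 'tool_from_camera': array([[-1.46926010e-03,  9.60848358e-01,  2.77070881e-01,
         7.01346290e-02],
       [ 9.99998895e-01,  1.34947608e-03,  6.23005188e-04,
         5.79640715e-04],
       [ 2.24712985e-04,  2.77071491e-01, -9.60849280e-01,
        -1.80519002e-01],
       [ 0.00000000e+00,  0.00000000e+00,  0.00000000e+00,
         1.00000000e+00]])}
{'clock': 0.1, 'joint_pos': array([ 1.15196671e+00,  2.41341056e-01,  3.83303419e-03,  1.33519066e+00,
       -1.38041821e-05,  1.57080412e+00]), 'joint_vel': array([ 9.64451287e-05, -2.57994458e-03,  4.06586211e-03, -4.30336664e-04,
       -1.17838054e-04, -2.32641544e-04]), 'tau': array([ 8.22284292e-04, -3.73137689e+01,  2.53010327e+01,  1.08638877e-02,
        4.69320651e-05, -2.74421194e-05]), 'eef_pos': array([0.20308642, 0.4561886 , 0.19179045]), 'tool_rot': array([ 2.07891241e-01,  9.78151485e-01, -9.31830806e-04, -1.90982658e-04]), 'ft_force': array([-0.31306449,  0.18201101, -0.19240969]), 'ft_torque': array([-0.02328255, -0.02768289, -0.01657201]), 'grip_width': 0.08549557591421307} 0.0187
```

View pics/top0.png

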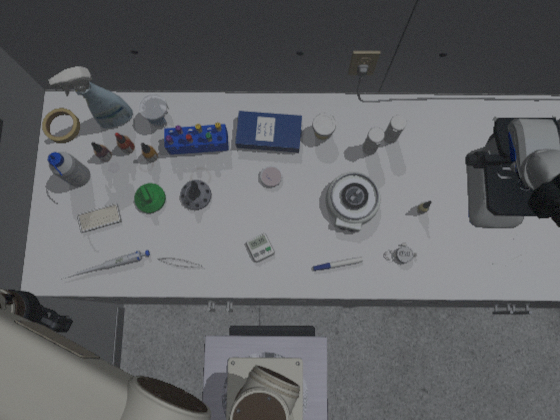

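View pics/scene0.png

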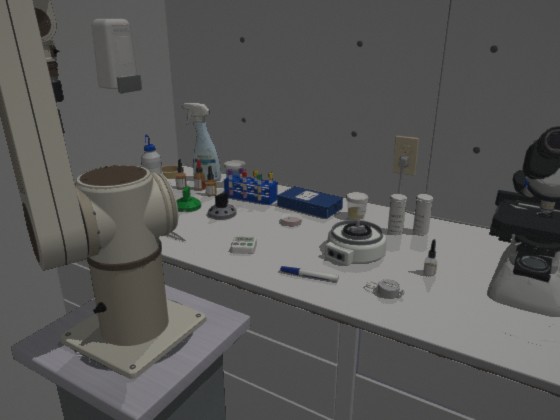

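View pics/wrist0.png

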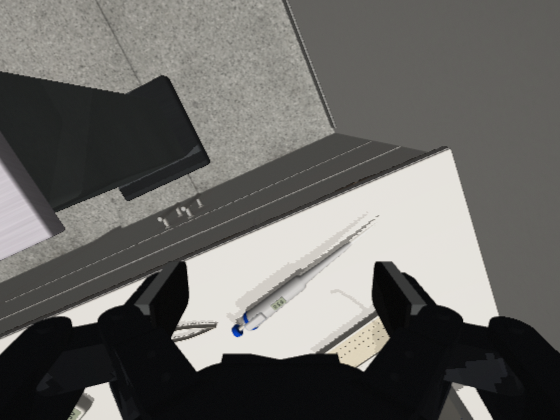

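The candidates in the top view are the grey disc with a black wing at (196,194) and the green disc with a green wing at (150,198). The grey one fits the description and the green one is the look-alike. The centrifuge is at (354,197). I'll enlarge a crop to confirm and then measure.

```bash
cat >> h.py <<'E'
def ray(c,u,v):
    if 'pose' in c: T=np.array(c['pose'])
    d=np.array([(u-c['cx'])/c['fx'],-(v-c['cy'])/c['fy'],-1.0])
    return T[:3,3],T[:3,:3]@d
def onz(c,u,v,z):
    p,d=ray(c,u,v); return p+d*(z-p[2])/d[2]
from scipy.spatial.transform import Rotation as R
def wcam(c,eef,rot):
    T=np.eye(4);T[:3,:3]=R.from_quat(rot).as_matrix();T[:3,3]=eef
    c=dict(c);c['pose']=T@np.array(c['tool_from_camera']);return c
E
python3 - <<'E'
from h import *
c=dict(np.load('pics/top0.npz'))
for n,u,v,z in [('rotor rim',196,194,.02),('wing top',193,185,.064),('green',150,198,.02),('cent',354,197,.056)]: print(n,onz(c,u,v,z))
im=cv2.imread('pics/top0.png')
a=cv2.resize(im[160:230,125:225],None,fx=5,fy=5,interpolation=cv2.INTER_CUBIC)
b=cv2.resize(im[160:240,310:400],None,fx=4,fy=4,interpolation=cv2.INTER_CUBIC)
o=np.zeros((700,520,3),np.uint8);o[:350,:500]=a;o[360:680,:360]=b
cv2.imwrite('pics/crop0.png',o)
E
```

```text
rotor rim [0.52489688 0.19547134 0.02      ]
wing top [0.53802982 0.19643433 0.064     ]
green [0.51248117 0.32040728 0.02      ]
cent [ 0.51114618 -0.23123913  0.056     ]
```

View pics/crop0.png

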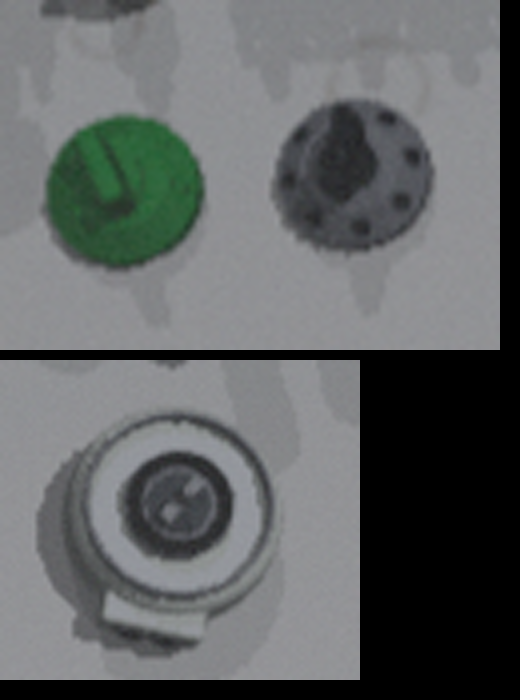

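```bash
cat >> h.py <<'E'
def go(pos,yaw=None,o=None):
    """shift+rotvec in current tool axes to reach TCP pos (world), tool pointing down, tool x at world angle yaw"""
    o=o or sensors.get_obs(); r0=R.from_quat(o['tool_rot'])
    s=r0.inv().apply(np.array(pos)-o['eef_pos'])
    if yaw is None: tx=r0.as_matrix()[:,0]; yaw=np.arctan2(tx[1],tx[0])
    X=np.array([np.cos(yaw),np.sin(yaw),0]);Z=np.array([0,0,-1.]);Y=np.cross(Z,X)
    t=(r0.inv()*R.from_matrix(np.c_[X,Y,Z])).as_rotvec()
    print('shift',s.round(4),'turn',t.round(4),'yaw',round(yaw,4),'rows',np.linalg.norm(s)/.0417,np.linalg.norm(t)/.125)
E
python3 -c "
from h import *
go([.53,.19,.21])"
```

```text
shift [-0.4069 -0.1104 -0.0179] turn [-0.0016 -0.      0.    ] yaw 2.7228 rows 10.120704261926004 0.012840953749482452
```

apply_moves(plan=[-0.407,-0.11,-0.018,0,0,0,-0.407,-0.11,-0.018,0,0,0,-0.407,-0.11,-0.018,0,0,0,-0.407,-0.11,-0.018,0,0,0,-0.407,-0.11,-0.018,0,0,0,-0.407,-0.11,-0.018,0,0,0,-0.407,-0.11,-0.018,0,0,0,-0.407,-0.11,-0.018,0,0,0,-0.407,-0.11,-0.018,0,0,0,-0.407,-0.11,-0.018,0,0,0,-0.407,-0.11,-0.018,0,0,0,-0.407,-0.11,-0.018,0,0,0])

```text
clock: 1.15
eef_pos: [0.5319, 0.1886, 0.2096]
tool_rot: [0.21, 0.978, -0.0, -0.0]
ft_force: [-0.6, 1.0, 0.3]
grip_width: 0.0851
```

```bash
python3 -c "
from h import *
o,c=snap('wrist','w1');print(o['eef_pos'],o['joint_pos'],o['joint_vel'].round(3))"
```

```text
[0.5319414  0.18858689 0.20963663] [ 3.40727843e-01  3.65643340e-01  2.21891161e-01  1.42818630e+00
 -4.44369237e-05  7.64334937e-01] [ 0.062 -0.03  -0.043  0.01   0.022  0.017]
```

View pics/w1.png

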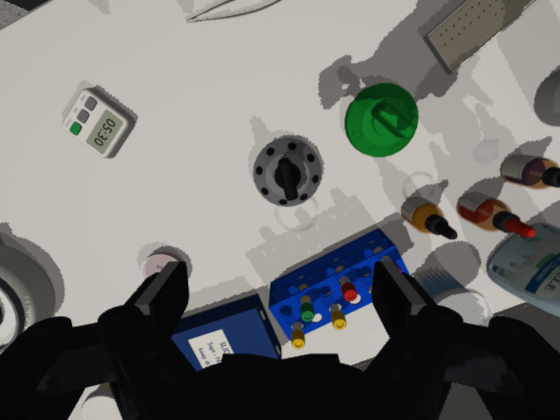

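```bash
python3 -c "
from h import *
im=cv2.imread('pics/w1.png')
cv2.imwrite('pics/w1c.png',cv2.resize(im[125:235,235:345],None,fx=5.4,fy=5.4,interpolation=cv2.INTER_CUBIC))"
```

```text
(no output)
```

View pics/w1c.png

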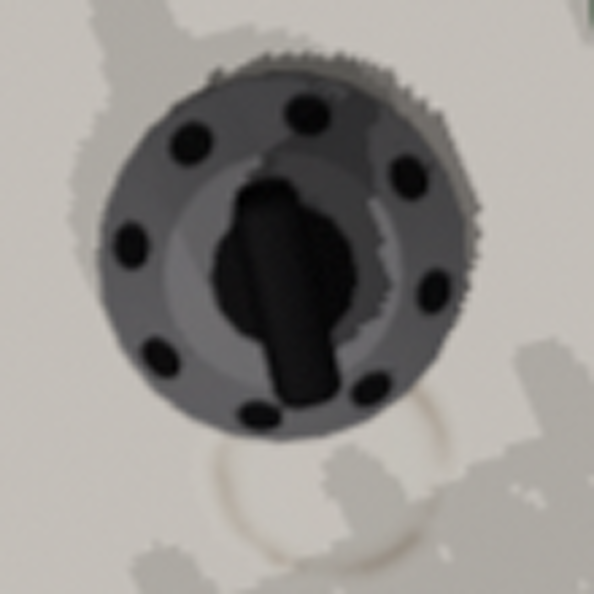

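The crop shows a grey disc, eight dark pockets and a black wing, so this is the rotor. The wing's top runs from about (284.6,160.7) to (291.9,197.5) in the wrist picture.

Run:
```python
from h import *
d=dict(np.load('pics/w1.npz'));c=wcam(d,d['eef'],d['rot'])
P=lambda x,y:(235+(x+.5)/5.4-.5,125+(y+.5)/5.4-.5)
a=onz(c,*P(268,185),.064);b=onz(c,*P(308,398),.064)
v=a-b;print('wing',a,b,(a+b)/2,np.linalg.norm(v),np.arctan2(v[1],v[0]))
# pockets
pk=[(191,143),(308,115),(409,178),(434,291),(371,388),(260,415),(160,357),(131,245)]
w=np.array([onz(c,*P(*q),.026) for q in pk]);m=w.mean(0);print('pockets c',m,np.linalg.norm(w-m,axis=1).round(4))
ang=np.arctan2(*(w-m)[:,[1,0]].T);print(np.degrees(ang).round(1), 'phase mod45', np.degrees(np.angle(np.exp(8j*ang).mean())/8))
# rim outline
im=d['pixels'];g=im.max(2)[125:235,235:345]
mask=(g<125).astype(np.uint8)
n,l,s,ce=cv2.connectedComponentsWithStats(mask);k=l[170-125,288-235];print(s[k])
for q in [(.0,),(.02,)]:
  pts=[(102,255),(285,440),(467,250),(280,73)]
  print(q,[onz(c,*P(*p),q[0])[:2].round(4) for p in pts])
```

```text
wing [0.5043963  0.20629751 0.064     ] [0.54625584 0.19629961 0.064     ] [0.52532607 0.20129856 0.064     ] 0.04303695010670987 2.9071411132902583
pockets c [0.52643246 0.20051935 0.026     ] [0.0335 0.0333 0.0333 0.0335 0.0333 0.0334 0.0336 0.0335]
[-168.   146.8  101.6   57.1   12.1  -32.9  -78.3 -123.1] phase mod45 11.905067764333962
[  18   10   71   72 3877]
(0.0,) [array([0.5103, 0.1621]), array([0.5688, 0.1828]), array([0.5443, 0.2401]), array([0.4896, 0.2168])]
(0.02,) [array([0.5081, 0.1649]), array([0.5636, 0.1846]), array([0.5404, 0.239 ]), array([0.4885, 0.2168])]
```

```bash
python3 -c "
from h import *
go([.535,-.24,.19])"
```

```text
shift [-0.1799 -0.3905  0.0198] turn [-0.0009 -0.0017  0.    ] yaw 2.7204 rows 10.321036530424328 0.014859755554894325
```

apply_moves(plan=[-0.18,-0.39,0.02,0,0,0,-0.18,-0.39,0.02,0,0,0,-0.18,-0.39,0.02,0,0,0,-0.18,-0.39,0.02,0,0,0,-0.18,-0.39,0.02,0,0,0,-0.18,-0.39,0.02,0,0,0,-0.18,-0.39,0.02,0,0,0,-0.18,-0.39,0.02,0,0,0,-0.18,-0.39,0.02,0,0,0,-0.18,-0.39,0.02,0,0,0,-0.18,-0.39,0.02,0,0,0,-0.18,-0.39,0.02,0,0,0])

```text
clock: 2.2
eef_pos: [0.5356, -0.2402, 0.1899]
tool_rot: [0.209, 0.978, -0.0, -0.001]
ft_force: [-0.9, 1.0, -0.2]
grip_width: 0.0853
```

```bash
python3 -c "
from h import *
o,c=snap('wrist','w2');print(o['eef_pos'],o['joint_pos'],o['joint_vel'].round(3))"
```

```text
[ 0.535565   -0.24020748  0.18985807] [-4.21444241e-01  4.18154399e-01  2.48913339e-01  1.40269507e+00
 -2.94702446e-04  2.42059001e-04] [ 0.061 -0.023 -0.029  0.013  0.035  0.029]
```

View pics/w2.png

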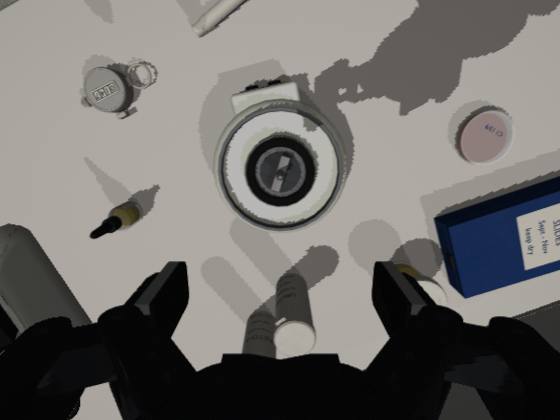

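```bash
python3 -c "
from h import *
im=cv2.imread('pics/w2.png')
a=cv2.resize(im[135:205,245:315],None,fx=8,fy=8,interpolation=cv2.INTER_CUBIC)
cv2.imwrite('pics/w2c.png',np.clip(a*1.6,0,255).astype(np.uint8))"
```

```text
(no output)
```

View pics/w2c.png

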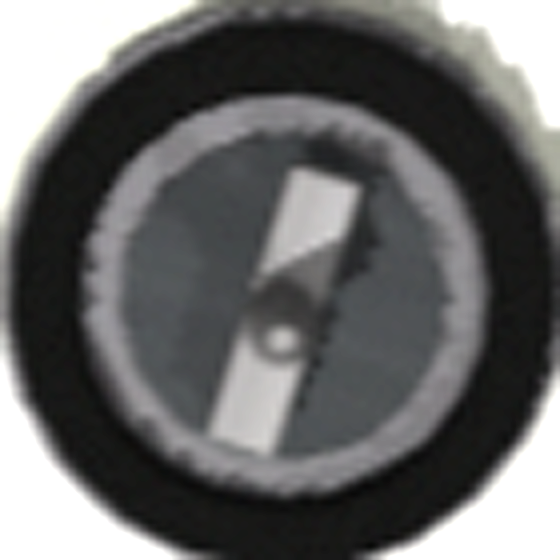

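The bar runs from (285.9,156.9) to (275,190.9) in the wrist picture, and its length will check the measurement. The dark seat ring surrounds it.

Run:
```python
from h import *
d=dict(np.load('pics/w2.npz'));c=wcam(d,d['eef'],d['rot'])
P=lambda x,y:(245+(x+.5)/8-.5,135+(y+.5)/8-.5)
q=np.array([onz(c,*P(*p),.066) for p in [(293,165),(362,185),(272,458),(207,435)]])
m=q.mean(0);v=(q[2]+q[3]-q[0]-q[1])/2;w=(q[1]+q[2]-q[0]-q[3])/2
print('bar c',m,'L',np.linalg.norm(v),'W',np.linalg.norm(w),'yaw',np.arctan2(v[1],v[0]),np.arctan2(v[1],v[0])+np.pi)
print('pin',onz(c,*P(283,342),.084))
im=d['pixels'];g=im.max(2)
mask=((g<60)&(np.hypot(*np.meshgrid(np.arange(560)-280,np.arange(420)-171))<45)).astype(np.uint8)
cs,h=cv2.findContours(mask,cv2.RETR_CCOMP,cv2.CHAIN_APPROX_NONE)
for k in sorted(cs,key=len)[-3:]:
    pts=np.array([onz(c,u,v,.060) for u,v in k[:,0]])
    A=np.c_[2*pts[:,:2],np.ones(len(pts))];s=np.linalg.lstsq(A,(pts[:,:2]**2).sum(1),rcond=None)[0]
    print(len(k),'c',s[:2],'r',np.sqrt(s[2]+s[:2]@s[:2]))
```

```text
bar c [ 0.51706465 -0.23145567  0.066     ] L 0.03531879965239375 W 0.008664299143485437 yaw -0.7348065336771242 2.406786119912669
pin [ 0.51751792 -0.23163412  0.084     ]
139 c [ 0.51497074 -0.22980847] r 0.01814996064020399
144 c [ 0.5161397  -0.23076296] r 0.025229665159957785
197 c [ 0.51626553 -0.23069625] r 0.03449652277170555
```

```bash
python3 -c "
from h import *
go([.5263,.2005,.13],2.95)"
```

```text
shift [0.1873 0.3967 0.0607] turn [ 0.001  -0.0014 -0.2281] yaw 2.95 rows 10.620308897688693 1.8244852490007197
```

apply_moves(plan=[0.187,0.397,0.0,0,0,-0.228,0.187,0.397,0.0,0,0,-0.228,0.187,0.397,0.0,0,0,-0.228,0.187,0.397,0.0,0,0,-0.228,0.187,0.397,0.0,0,0,-0.228,0.187,0.397,0.0,0,0,-0.228,0.187,0.397,0.0,0,0,-0.228,0.187,0.397,0.0,0,0,-0.228,0.187,0.397,0.0,0,0,-0.228,0.187,0.397,0.0,0,0,-0.228,0.187,0.397,0.0,0,0,-0.228,0.187,0.397,0.06,0,0,-0.228], grip=0.045)

```text
clock: 3.25
eef_pos: [0.5302, 0.2103, 0.1571]
tool_rot: [0.09, 0.996, 0.005, 0.007]
ft_force: [2.7, 0.1, 0.9]
grip_width: 0.0451
```

```bash
python3 -c "
from h import *
o,c=snap('wrist','w3')
o=sensors.get_obs();print(o['eef_pos'],o['joint_vel'].round(3))
go([.5263,.2005,.035],2.95)"
```

```text
[0.5207029  0.20433964 0.14202649] [-0.05   0.062 -0.087  0.213 -0.014 -0.009]
shift [-0.007  -0.0024  0.107 ] turn [-0.0032 -0.0073  0.01  ] yaw 2.95 rows 2.5717386372783286 0.10257906254175507
```

View pics/w3.png

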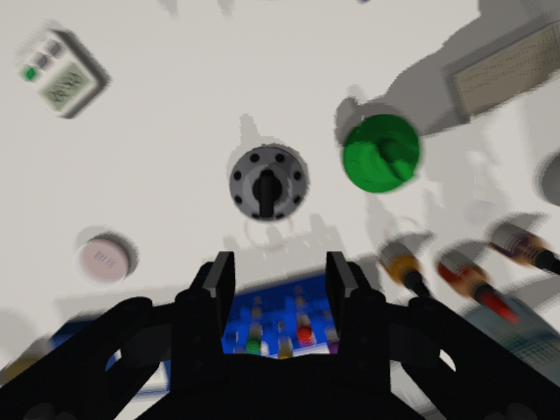

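apply_moves(plan=[0,0,0,0,0,0,0,0,0,0,0,0,0,0,0,0,0,0])

```text
clock: 3.55
eef_pos: [0.5277, 0.2012, 0.1514]
tool_rot: [0.095, 0.996, 0.001, 0.002]
ft_force: [-0.4, -0.3, 0.2]
grip_width: 0.0452
```

```bash
python3 -c "
from h import *
o=sensors.get_obs();print(o['eef_pos'],o['joint_vel'].round(3))
go([.5263,.2005,.035],2.95)
o,c=snap('wrist','w4')
im=cv2.imread('pics/w4.png')
cv2.imwrite('pics/w4c.png',cv2.resize(im[125:235,215:325],None,fx=5.4,fy=5.4,interpolation=cv2.INTER_CUBIC))"
```

```text
[0.52765664 0.20123236 0.15137333] [-0.023 -0.006  0.018 -0.008 -0.001 -0.003]
shift [ 0.0015 -0.0012  0.1164] turn [0.0021 0.003  0.0019] yaw 2.95 rows 2.7909722542008346 0.03304423324959162
```

View pics/w4c.png

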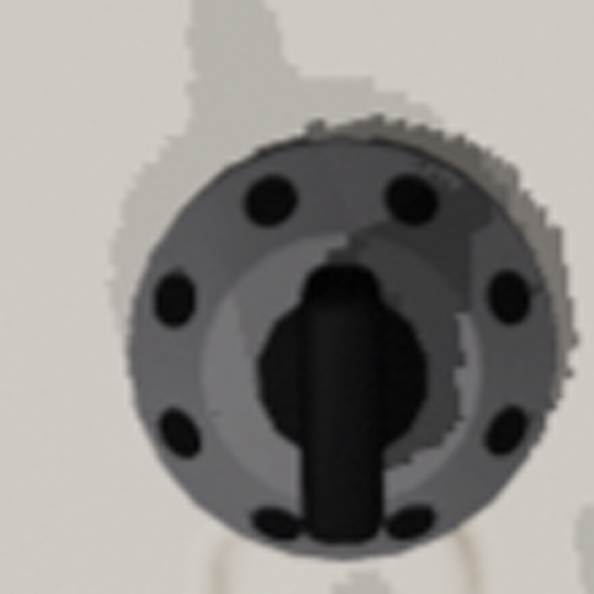

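The wing is aligned with the tool x axis. I'll re-measure the pocket centre from this closer, settled view.

Run:
```python
from h import *
d=dict(np.load('pics/w4.npz'));c=wcam(d,d['eef'],d['rot'])
P=lambda x,y:(215+(x+.5)/5.4-.5,125+(y+.5)/5.4-.5)
pk=[(270,200),(411,200),(510,297),(505,431),(410,523),(277,523),(180,433),(175,298)]
w=np.array([onz(c,*P(*q),.026) for q in pk]);m=w.mean(0);print(m,np.linalg.norm(w-m,axis=1).round(4))
ang=np.arctan2(*(w-m)[:,[1,0]].T);print('yaw', np.pi+np.angle(np.exp(8j*ang).mean())/8-np.pi/8)
a=onz(c,*P(342,265),.064);b=onz(c,*P(342,541),.064);print((a+b)/2,np.linalg.norm(a-b))
go([.5263,.2005,.035],2.95)
```

```text
[0.52671557 0.20005058 0.026     ] [0.0334 0.0332 0.0335 0.0331 0.0334 0.0333 0.0332 0.0333]
yaw 2.955178067134906
[0.52491036 0.2005201  0.064     ] 0.046745937651602634
shift [ 0.0023 -0.001   0.1167] turn [0.0026 0.004  0.001 ] yaw 2.95 rows 2.7989418130359534 0.03889272669688909
```

apply_moves(plan=[0.002,-0.001,0.035,0,0,0,0.002,-0.001,0.065,0,0,0,0.002,-0.001,0.09,0,0,0,0.002,-0.001,0.105,0,0,0,0.002,-0.001,0.112,0,0,0,0.002,-0.001,0.116,0,0,0,0.002,-0.001,0.116,0,0,0,0.002,-0.001,0.116,0,0,0])

```text
clock: 4.27
eef_pos: [0.5263, 0.1997, 0.0346]
tool_rot: [0.096, 0.995, 0.001, 0.001]
ft_force: [-0.7, -0.5, 0.5]
grip_width: 0.045
```

apply_moves(plan=[0,0,0,0,0,0,0,0,0,0,0,0,0,0,0,0,0,0,0,0,0,0,0,0,0,0,0,0,0,0,0,0,0,0,0,0], grip=0.0)

```text
clock: 4.77
eef_pos: [0.5247, 0.1995, 0.0331]
tool_rot: [0.095, 0.995, 0.0, 0.0]
ft_force: [-0.1, -0.3, -0.4]
grip_width: -0.0004
```

```bash
python3 -c "
from h import *
o=sensors.get_obs();print(o['eef_pos'],o['tool_rot'],o['joint_vel'].round(3),o['ft_force'],o['ft_torque'],o['grip_width'])"
```

```text
[0.52473798 0.1994835  0.03305894] [9.52075604e-02 9.95457440e-01 3.80656564e-05 6.44110156e-05] [-0.001  0.002 -0.001  0.002 -0.     0.   ] [-0.06637292 -0.27420516 -0.41321688] [0.0483632  0.01459159 0.01600802] -0.0004064596144119731
```

The fingers shut to 0 mm, so they missed the wing. I'll look before doing anything else.

```bash
python3 -c "
from h import *
snap('wrist','w5');snap('scene','s5');snap('top','t5')
a=cv2.resize(cv2.imread('pics/s5.png')[130:260,150:310],None,fx=4,fy=4);cv2.imwrite('pics/s5c.png',a)
a=cv2.resize(cv2.imread('pics/t5.png')[140:240,120:240],None,fx=5,fy=5);cv2.imwrite('pics/t5c.png',a)"
```

```text
(no output)
```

View pics/w5.png

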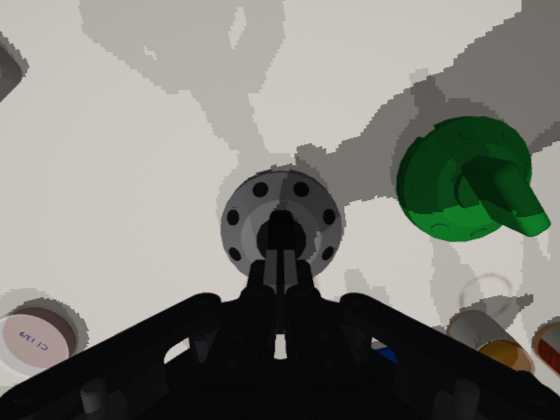

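View pics/s5c.png

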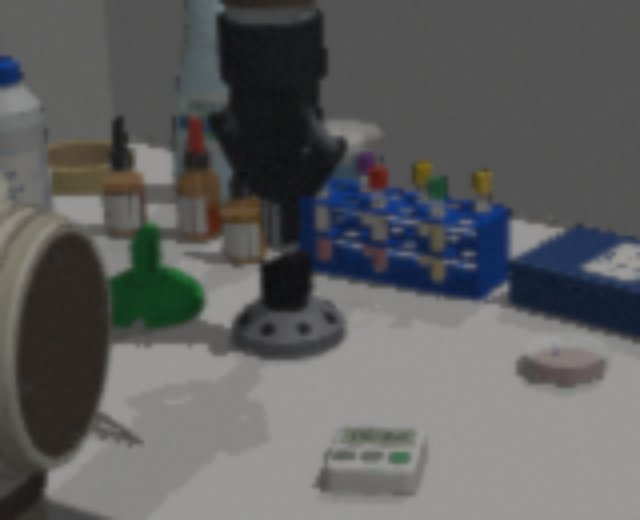

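View pics/t5c.png

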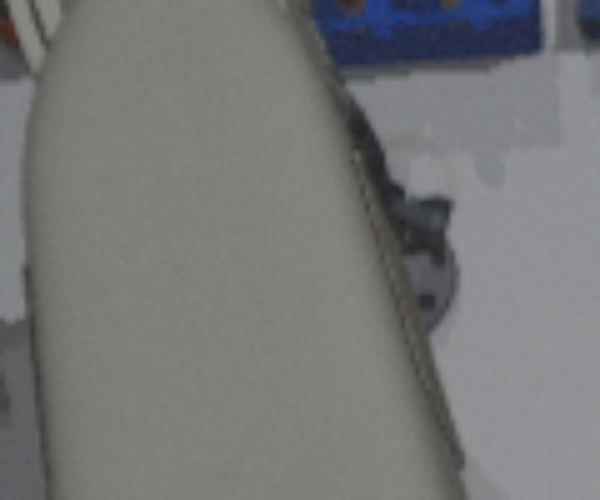

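```bash
python3 -c "
from h import *
a=cv2.resize(cv2.imread('pics/w5.png')[160:370,215:350],None,fx=2.8*1.6,fy=2.8*1,interpolation=cv2.INTER_CUBIC);cv2.imwrite('pics/w5c.png',np.clip(a*2.5,0,255).astype(np.uint8))"
```

```text
(no output)
```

View pics/w5c.png

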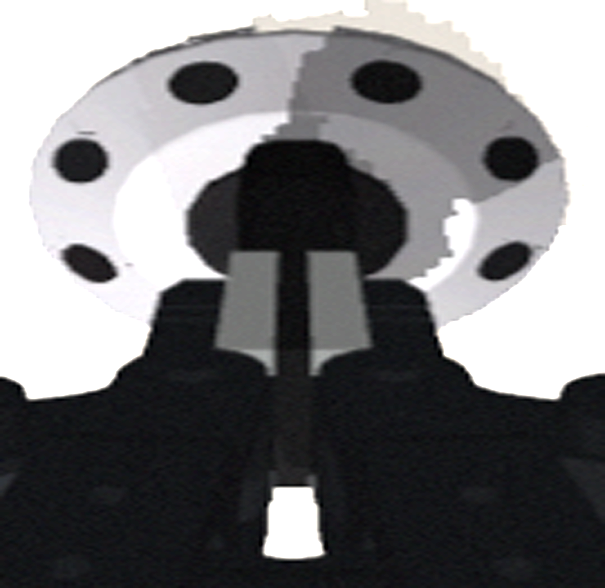

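Run:
```python
from h import *
d=dict(np.load('pics/w5.npz'));T=np.linalg.inv(d['tool_from_camera'])
def pr(p):
    q=T@np.r_[p,1];return np.round([d['cx']+d['fx']*q[0]/-q[2], d['cy']-d['fy']*q[1]/-q[2]],1)
for p in [[0,0,0],[0,.0,-.0187],[.011,0,0],[-.011,0,0],[.011,0,-.0187]]: print(p,pr(p))
W=wcam(d,d['eef'],d['rot']);Ti=np.linalg.inv(W['pose'])
def pw(p):
    q=Ti@np.r_[p,1];return np.round([d['cx']+d['fx']*q[0]/-q[2], d['cy']-d['fy']*q[1]/-q[2]],1)
# pockets and outline
c=np.array([.5265,.2003,0]);
for y in range(8):
    a=2.955+np.pi/8+y*np.pi/4;print(pw(c+[.0333*np.cos(a),.0333*np.sin(a),.026]),end=' ')
print('\nwing top ends',pw(c+[.022*np.cos(2.955),.022*np.sin(2.955),.064]),pw(c+[-.022*np.cos(2.955),-.022*np.sin(2.955),.064]))
s=dict(np.load('pics/s5.npz'));Ts=np.linalg.inv(s['pose'])
for p in [d['eef'],c,c+[0,0,.064],c+[0,0,.026]]:
    q=Ts@np.r_[p,1];print(p,[s['cx']+s['fx']*q[0]/-q[2], s['cy']-s['fy']*q[1]/-q[2]])
```

```text
[0, 0, 0] [279.3 238.5]
[0, 0.0, -0.0187] [279.2 250.6]
[0.011, 0, 0] [279.2 221.7]
[-0.011, 0, 0] [279.3 254.9]
[0.011, 0, -0.0187] [279.2 232.2]
[260.2 190.1] [232.3 218.2] [234.2 255.3] [262.3 279.9] [300.3 279.8] [328.2 254.9] [329.7 217.7] [301.5 189.9] 
wing top ends [281.1 223. ] [281.5 299.6]
[0.52473798 0.1994835  0.03305894] [np.float64(221.2255154048558), np.float64(203.2145444259568)]
[0.5265 0.2003 0.    ] [np.float64(221.8938563109423), np.float64(213.21286546665064)]
[0.5265 0.2003 0.064 ] [np.float64(220.86994567275838), np.float64(193.21322686281687)]
[0.5265 0.2003 0.026 ] [np.float64(221.48227414721336), np.float64(205.17359502312536)]
```

The wrist picture shows the shut fingers vanishing around the wing's top, and the rotor hasn't moved: its pockets project exactly where I measured them. I'll lift clear and check where the finger tips really are.

apply_moves(plan=[0,0,-0.01,0,0,0,0,0,-0.03,0,0,0,0,0,-0.06,0,0,0,0,0,-0.08,0,0,0,0,0,-0.08,0,0,0,0,0,-0.08,0,0,0,0,0,-0.08,0,0,0])

```text
clock: 5.5
eef_pos: [0.5244, 0.1993, 0.1128]
tool_rot: [0.095, 0.995, -0.0, -0.0]
ft_force: [0.6, -0.3, 0.6]
grip_width: 0.0001
```

Run:
```python
from h import *
o,_=snap('wrist','w6');snap('scene','s6');print(o['eef_pos'],o['ft_force'],o['grip_width'])
a=cv2.resize(cv2.imread('pics/s6.png')[130:230,180:280],None,fx=4,fy=4,interpolation=cv2.INTER_CUBIC)
b=cv2.resize(cv2.imread('pics/w6.png')[170:310,230:330],None,fx=3.6,fy=3.6,interpolation=cv2.INTER_CUBIC)
im=np.zeros((504,770,3),np.uint8);im[:400,:400]=a;im[:,410:]=b
cv2.imwrite('pics/c6.png',np.clip(im*2.,0,255).astype(np.uint8))
d=dict(np.load('pics/w6.npz'));T=np.linalg.inv(d['tool_from_camera'])
s=dict(np.load('pics/s6.npz'));Ts=np.linalg.inv(s['pose'])
for z in [0,-.01,-.02,-.03,-.04]:
    q=T@np.r_[.011,0,z,1];e=Ts@np.r_[d['eef']+[0,0,-z],1]
    print(z,np.round([d['cx']+d['fx']*q[0]/-q[2], d['cy']-d['fy']*q[1]/-q[2]],1),np.round([s['cx']+s['fx']*e[0]/-e[2], s['cy']-s['fy']*e[1]/-e[2]],1))
```

```text
[0.52437287 0.19927884 0.11281614] [ 0.59679561 -0.30482051  0.59980677] 5.6468639507822744e-05
0 [279.2 221.7] [219.9 177.7]
-0.01 [279.2 227. ] [219.7 174.4]
-0.02 [279.2 233. ] [219.6 171.1]
-0.03 [279.1 239.7] [219.4 167.8]
-0.04 [279.  247.2] [219.2 164.5]
```

View pics/c6.png

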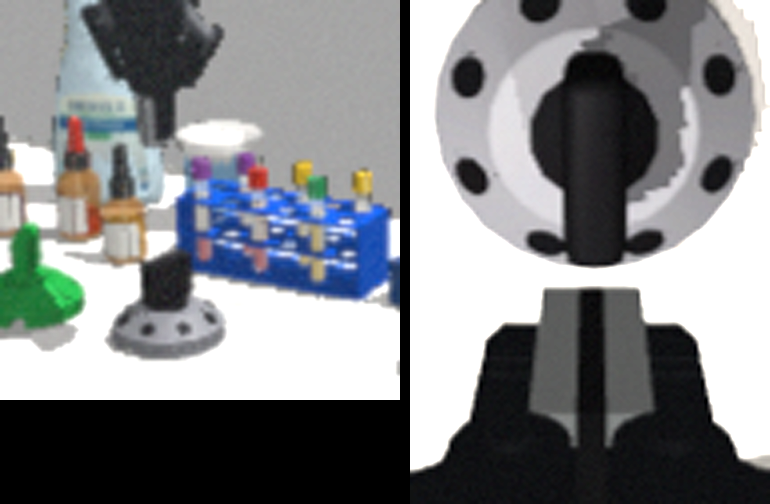

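Two views agree: with the fingers shut, the tips stand about 40 mm behind (above) the reported TCP. The wrist puts them at z_tool ≈ −0.043 and the scene camera at about −0.04. That means they closed above the wing, about 8 mm over its top. I'll measure this more carefully with the fingers open at 40 mm.

Run:
```python
from h import *
go([.5265,.2003,.045],2.955)
```

```text
shift [-0.0027  0.0019  0.0667] turn [-0.0014 -0.0022 -0.0042] yaw 2.955 rows 1.6020954479974414 0.03952668758039131
```

apply_moves(plan=[-0.003,0.002,0.02,0,0,-0.004,-0.003,0.002,0.04,0,0,-0.004,-0.003,0.002,0.052,0,0,-0.004,-0.003,0.002,0.052,0,0,-0.004,-0.003,0.002,0.052,0,0,-0.004,-0.003,0.002,0.052,0,0,-0.004], grip=0.04)

```text
clock: 6.1
eef_pos: [0.5281, 0.2009, 0.0611]
tool_rot: [0.093, 0.996, -0.0, -0.0]
ft_force: [-0.0, 1.0, -0.0]
grip_width: 0.0398
```

Run:
```python
from h import *
o,_=snap('wrist','w7');snap('scene','s7');print(o['eef_pos'],o['grip_width'])
a=cv2.resize(cv2.imread('pics/s7.png')[130:230,180:280],None,fx=4,fy=4,interpolation=cv2.INTER_CUBIC)
b=cv2.resize(cv2.imread('pics/w7.png')[170:310,230:330],None,fx=3.6,fy=3.6,interpolation=cv2.INTER_CUBIC)
im=np.zeros((504,770,3),np.uint8);im[:400,:400]=a;im[:,410:]=b
cv2.imwrite('pics/c7.png',np.clip(im*2.,0,255).astype(np.uint8))
go([.5265,.2003,-.006],2.955)
```

```text
[0.52812749 0.20085202 0.06106328] 0.039759877610156744
shift [ 0.0022 -0.0013  0.0679] turn [ 0.0009  0.0015 -0.0002] yaw 2.955 rows 1.62897182581595 0.013798555212735724
```

View pics/c7.png

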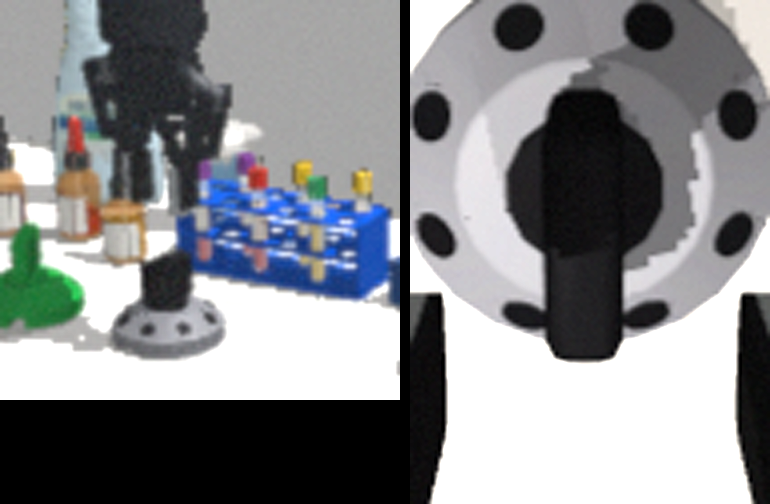

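With a 40 mm gap spanning 81 px, the tips come out at z_tool ≈ −0.039, which agrees. So I'll set the TCP reading near −0.005 to put the tips just above the disc, and go down in two stages while watching the force.

apply_moves(plan=[0.001,-0.001,0.02,0,0,0,0.001,-0.001,0.04,0,0,0,0.001,-0.001,0.05,0,0,0,0.001,-0.001,0.055,0,0,0,0.001,-0.001,0.055,0,0,0])

```text
clock: 6.62
eef_pos: [0.5263, 0.1998, 0.0053]
tool_rot: [0.093, 0.996, -0.0, -0.001]
ft_force: [0.0, -0.0, 0.6]
grip_width: 0.0399
```

apply_moves(plan=[0,0,0.004,0,0,0,0,0,0.008,0,0,0,0,0,0.01,0,0,0,0,0,0.01,0,0,0])

```text
clock: 6.95
eef_pos: [0.5269, 0.2, -0.0041]
tool_rot: [0.093, 0.996, -0.0, 0.0]
ft_force: [-0.2, -1.1, 0.0]
grip_width: 0.0403
```

Run:
```python
from h import *
o,_=snap('wrist','w8');print(o['eef_pos'],o['ft_force']);go([.5265,.2003,-.005],2.955)
snap('scene','s8')
a=cv2.resize(cv2.imread('pics/s8.png')[130:230,180:280],None,fx=4,fy=4,interpolation=cv2.INTER_CUBIC)
b=cv2.resize(cv2.imread('pics/w8.png')[170:310,230:330],None,fx=3.6,fy=3.6,interpolation=cv2.INTER_CUBIC)
im=np.zeros((504,770,3),np.uint8);im[:400,:400]=a;im[:,410:]=b
cv2.imwrite('pics/c8.png',np.clip(im*2.,0,255).astype(np.uint8))
```

```text
[ 0.52688658  0.20000401 -0.004089  ] [-0.18329649 -1.14819539  0.04851478]
shift [0.0005 0.0001 0.0011] turn [ 0.0001  0.0001 -0.0001] yaw 2.955 rows 0.027731068889756894 0.0015398575612092457
```

View pics/c8.png

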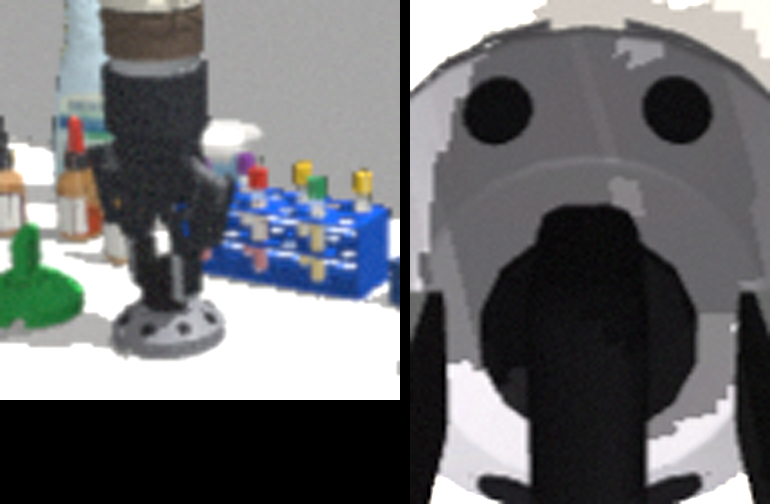

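The fingers straddle the wing now. Closing.

apply_moves(plan=[0,0,0,0,0,0,0,0,0,0,0,0,0,0,0,0,0,0,0,0,0,0,0,0,0,0,0,0,0,0,0,0,0,0,0,0], grip=0.0)

```text
clock: 7.55
eef_pos: [0.5272, 0.2001, -0.0037]
tool_rot: [0.093, 0.996, 0.0, 0.0]
ft_force: [0.6, -0.1, 2.8]
grip_width: 0.0127
```

Run:
```python
from h import *
o=sensors.get_obs();print(o['eef_pos'],o['tool_rot'],o['ft_force'],o['ft_torque'],o['grip_width'])
```

```text
[ 0.52716611  0.20013629 -0.00373431] [9.32796396e-02 9.95639895e-01 1.65050697e-04 2.85012277e-04] [ 0.58962925 -0.12975881  2.78634999] [ 0.00980887 -0.00106001 -0.04595186] 0.012699582409511486
```

Gripped at 12.7 mm. Lifting.

apply_moves(plan=[0,0,-0.005,0,0,0,0,0,-0.02,0,0,0,0,0,-0.05,0,0,0,0,0,-0.08,0,0,0,0,0,-0.11,0,0,0,0,0,-0.13,0,0,0,0,0,-0.13,0,0,0,0,0,-0.13,0,0,0])

```text
clock: 8.22
eef_pos: [0.5275, 0.2003, 0.1268]
tool_rot: [0.093, 0.996, 0.0, 0.001]
ft_force: [0.2, 0.3, -2.5]
grip_width: 0.0128
```

Run:
```python
from h import *
o,_=snap('wrist','w9');print(o['eef_pos'],o['tool_rot'],o['ft_force'],o['grip_width'])
go([.517,-.2313,.126],2.66)
```

```text
[0.5275058  0.20027533 0.12680554] [9.32342685e-02 9.95643540e-01 4.96116215e-04 1.03226094e-03] [ 0.241137    0.31894083 -2.47971282] 0.0128373630712012
shift [-0.0709 -0.4253 -0.0007] turn [-0.0008 -0.0009  0.2948] yaw 2.66 rows 10.340205091757738 2.3585023188782825
```

View pics/w9.png

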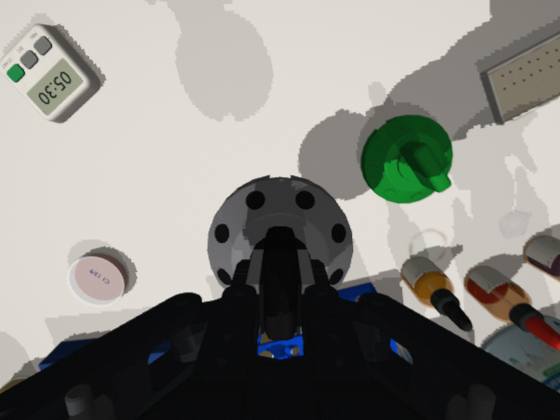

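apply_moves(plan=[-0.004,-0.021,0,0,0,0.02,-0.009,-0.055,0,0,0,0.04,-0.016,-0.096,0,0,0,0.07,-0.023,-0.137,0,0,0,0.1,-0.03,-0.178,0,0,0,0.13,-0.037,-0.219,0,0,0,0.16,-0.044,-0.26,0,0,0,0.19,-0.05,-0.3,0,0,0,0.057,-0.338,0,0,0,0.24,-0.063,-0.375,0,0,0,0.27,-0.068,-0.405,0,0,0,0.29,-0.071,-0.425,0,0,0,0.295])

```text
$.plan: bad value
```

apply_moves(plan=[-0.004,-0.021,0,0,0,0.02,-0.009,-0.055,0,0,0,0.04,-0.016,-0.096,0,0,0,0.07,-0.023,-0.137,0,0,0,0.1,-0.03,-0.178,0,0,0,0.13,-0.037,-0.219,0,0,0,0.16,-0.044,-0.26,0,0,0,0.19,-0.05,-0.3,0,0,0,0.21,-0.057,-0.338,0,0,0,0.24,-0.063,-0.375,0,0,0,0.27,-0.068,-0.405,0,0,0,0.29,-0.071,-0.425,0,0,0,0.295])

```text
clock: 9.27
eef_pos: [0.5155, -0.2334, 0.123]
tool_rot: [0.24, 0.971, -0.0, -0.002]
ft_force: [-0.1, 0.5, -2.3]
grip_width: 0.0128
```

apply_moves(plan=[0,0,0,0,0,0,0,0,0,0,0,0,0,0,0,0,0,0,0,0,0,0,0,0])

```text
clock: 9.6
eef_pos: [0.517, -0.2293, 0.1247]
tool_rot: [0.238, 0.971, 0.0, -0.001]
ft_force: [-0.2, -1.1, -1.6]
grip_width: 0.013
```

Run:
```python
from h import *
o=sensors.get_obs();print(o['eef_pos'],o['tool_rot'],o['ft_force'],o['ft_torque'],o['grip_width'])
go([.5169,-.2312,.086],2.66)
snap('scene','s10');snap('wrist','w10');snap('top','t10')
a=cv2.resize(cv2.imread('pics/s10.png')[160:290,290:430],None,fx=4,fy=4,interpolation=cv2.INTER_CUBIC)
cv2.imwrite('pics/c10.png',np.clip(a*1.6,0,255).astype(np.uint8))
```

```text
[ 0.51700914 -0.22931043  0.12472494] [ 2.37881451e-01  9.71293234e-01  3.98932171e-04 -1.30784645e-03] [-0.18411244 -1.13874102 -1.55694827] [ 0.029133   -0.02259297 -0.01814348] 0.01304755244792584
shift [-0.0009 -0.0017  0.0387] turn [ 0.0002 -0.0027  0.0012] yaw 2.66 rows 0.9297641258904562 0.023968751767038776
```

View pics/c10.png

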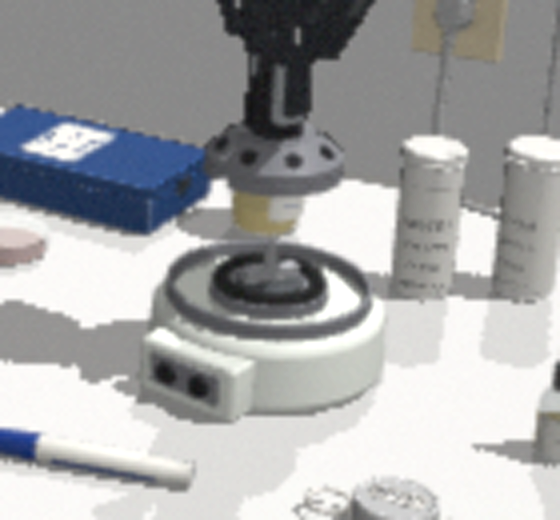

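View pics/w10.png

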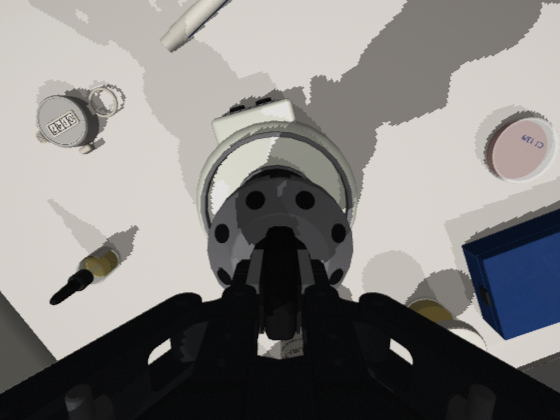

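The rotor is held level above the spindle. I'll check its axis in the tool frame from the four visible pockets.

Run:
```python
from h import *
from scipy.optimize import least_squares
d=dict(np.load('pics/w10.npz'));c=dict(d);c['pose']=d['tool_from_camera']
im=d['pixels'];g=im.max(2)
roi=np.zeros_like(g);roi[185:290,205:355]=1
m=((g<22)&(roi>0)).astype(np.uint8);n,l,s,ce=cv2.connectedComponentsWithStats(m)
P=[]
for k in range(1,n):
    if 60<s[k,4]<700: print(ce[k].round(1),s[k]); 
    if 150<s[k,4]<450 and s[k,2]<26 and s[k,3]<26: P.append(ce[k])
print(P)
w=np.array([onz(c,u,v,-.0297) for u,v in P])[:,:2]
f=lambda p:(np.hypot(*(w-p[:2]).T)-.0333)
r=least_squares(f,[0,0]);print('centre tool',r.x,'res',r.fun)
a=np.arctan2(*(w-r.x)[:,::-1].T);print(np.degrees(a))
print(w)
```

```text
[254.9 199.8] [246 191  19  18 266]
[304.6 199.8] [296 191  18  18 263]
[221.8 233.1] [216 225  13  18 190]
[338.  232.8] [332 224  13  19 203]
[237.  276.8] [218 260  37  30 556]
[322.8 276.7] [305 260  38  30 557]
[array([254.90225564, 199.7518797 ]), array([304.60456274, 199.79467681]), array([221.75789474, 233.07368421]), array([338.04926108, 232.84729064])]
centre tool [0.00125208 0.00045309] res [ 0.00023427  0.0001544  -0.00045603 -0.00042347]
[-21.79823533  21.72068829 -65.79426031  65.74342258]
[[ 0.03238856 -0.0119995 ]
 [ 0.03233119  0.01283397]
 [ 0.01471858 -0.0295032 ]
 [ 0.01475853  0.03042711]]
```

Run:
```python
from h import *
o=sensors.get_obs();print(o['clock'],o['eef_pos'],o['joint_vel'].round(3))
go([.5171,-.2318,.086],2.66)
```

```text
9.75 [ 0.5177712  -0.22953273  0.12575676] [-0.004 -0.002  0.007  0.001 -0.    -0.   ]
shift [-0.0005 -0.0023  0.0398] turn [ 0.0001 -0.0005  0.0017] yaw 2.66 rows 0.9550842472395585 0.014076228899929481
```

apply_moves(plan=[0,-0.001,0.005,0,0,0,0,-0.002,0.015,0,0,0,0,-0.0023,0.025,0,0,0,0,-0.0023,0.035,0,0,0,0,-0.0023,0.039,0,0,0,0,-0.0023,0.039,0,0,0,0,-0.0023,0.039,0,0,0,0,-0.0023,0.039,0,0,0])

```text
clock: 10.42
eef_pos: [0.5169, -0.233, 0.0872]
tool_rot: [0.239, 0.971, -0.0, 0.0]
ft_force: [0.0, 0.1, -1.4]
grip_width: 0.0128
```

Run:
```python
from h import *
o,_=snap('scene','s11');print(o['eef_pos'],o['ft_force'],o['ft_torque'],o['joint_vel'].round(3));go([.5171,-.2318,.071],2.66)
snap('top','t11')
a=cv2.resize(cv2.imread('pics/s11.png')[200:270,320:400],None,fx=6,fy=6,interpolation=cv2.INTER_CUBIC)
cv2.imwrite('pics/c11.png',np.clip(a*1.6,0,255).astype(np.uint8))
```

```text
[ 0.51691348 -0.23299442  0.08717233] [ 0.02608636  0.06698843 -1.44384333] [-0.01552512 -0.03331573 -0.03487812] [ 0.001 -0.008  0.009 -0.    -0.001  0.002]
shift [0.0006 0.0011 0.0164] turn [ 0.0001  0.0011 -0.0003] yaw 2.66 rows 0.3955366468497308 0.009560096422052501
```

View pics/c11.png

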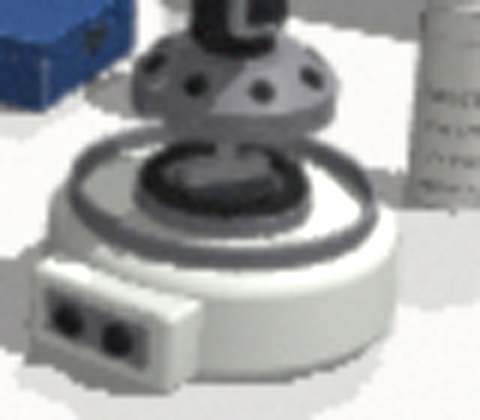

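The pin is under the rotor's centre, at (232,150) in the crop with the rotor centred at about x = 235. I'll lower over the cone and watch the side force.

apply_moves(plan=[0.0005,0.001,0.004,0,0,0,0.0005,0.001,0.008,0,0,0,0.0005,0.001,0.012,0,0,0,0.0005,0.001,0.012,0,0,0,0.0005,0.001,0.012,0,0,0])

```text
clock: 10.93
eef_pos: [0.5163, -0.2315, 0.0744]
tool_rot: [0.239, 0.971, 0.0, -0.001]
ft_force: [0.4, -0.1, -1.9]
grip_width: 0.0131
```

apply_moves(plan=[0,0,0.002,0,0,0,0,0,0.004,0,0,0,0,0,0.006,0,0,0,0,0,0.006,0,0,0,0,0,0.006,0,0,0])

```text
clock: 11.35
eef_pos: [0.5165, -0.2316, 0.0688]
tool_rot: [0.239, 0.971, 0.0, -0.0]
ft_force: [0.5, -0.4, -1.1]
grip_width: 0.0131
```

Run:
```python
from h import *
o=sensors.get_obs();print(o['eef_pos'],o['ft_force'],o['ft_torque'],o['joint_vel'].round(3));go([.5171,-.2318,.063],2.66)
```

```text
[ 0.5165175  -0.23161915  0.06876052] [ 0.4750342  -0.38549323 -1.10048049] [ 0.026097   -0.0379338  -0.04023176] [ 0.001 -0.004  0.006  0.002  0.001  0.001]
shift [-0.0006  0.0001  0.0058] turn [-0.     -0.0004 -0.0002] yaw 2.66 rows 0.1389141192925583 0.0035376034860689913
```

The pin is in the bore with no side force. Lowering onto the bar.

apply_moves(plan=[0,0,0.002,0,0,0,0,0,0.004,0,0,0,0,0,0.006,0,0,0,0,0,0.006,0,0,0])

```text
clock: 11.68
eef_pos: [0.5163, -0.2315, 0.0624]
tool_rot: [0.239, 0.971, 0.0, -0.0]
ft_force: [0.4, -0.3, -1.1]
grip_width: 0.013
```

apply_moves(plan=[0,0,0.001,0,0,0,0,0,0.002,0,0,0,0,0,0.002,0,0,0,0,0,0.002,0,0,0])

```text
clock: 12.02
eef_pos: [0.5167, -0.2317, 0.0613]
tool_rot: [0.239, 0.971, -0.0, 0.0]
ft_force: [-1.8, 1.8, 0.6]
grip_width: 0.0135
```

Run:
```python
from h import *
o=sensors.get_obs();print(o['eef_pos'],o['ft_force'],o['ft_torque']);go([.5171,-.2318,.06],2.407)
```

```text
[ 0.51666677 -0.23169321  0.06127418] [-1.8438281   1.78945636  0.58846745] [ 0.15504417  0.28293421 -0.04829027]
shift [-0.0004  0.0001  0.0013] turn [0.000e+00 2.000e-04 2.528e-01] yaw 2.407 rows 0.03237521955729768 2.0224176804116096
```

apply_moves(plan=[0,0,0.001,0,0,0,0,0,0.002,0,0,0,0,0,0.002,0,0,0,0,0,0.002,0,0,0])

```text
clock: 12.35
eef_pos: [0.5167, -0.2318, 0.059]
tool_rot: [0.239, 0.971, -0.0, 0.0]
ft_force: [-1.1, 1.1, 1.7]
grip_width: 0.0131
```

Run:
```python
from h import *
o=sensors.get_obs();print(o['eef_pos'],o['tool_rot'],o['ft_force'],o['ft_torque'])
snap('scene','s12');snap('wrist','w12')
a=cv2.resize(cv2.imread('pics/s12.png')[200:270,320:400],None,fx=6,fy=6,interpolation=cv2.INTER_CUBIC)
cv2.imwrite('pics/c12.png',np.clip(a*1.6,0,255).astype(np.uint8))
```

```text
[ 0.51667366 -0.23175381  0.05901785] [ 2.38624200e-01  9.71111986e-01 -3.40863704e-05  3.91454350e-05] [-1.1223961   1.10534229  1.70706731] [ 0.16728521  0.30317035 -0.01954994]
```

View pics/c12.png

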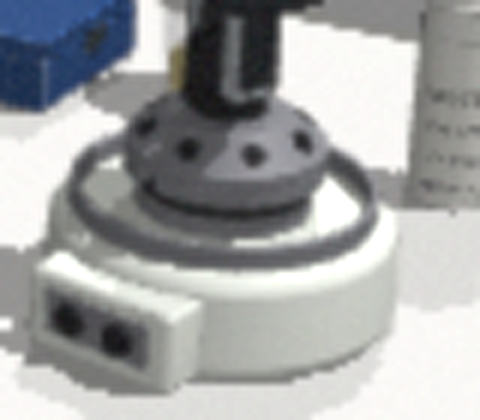

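The rotor is riding on the bar: underside about 3 mm above the seat, spring push about 3.4 N after taking off the weight. Now I'll turn in small steps toward the bar and watch Fz.

apply_moves(plan=[0,0,0,0,0,0.03,0,0,0,0,0,0.06,0,0,0,0,0,0.09,0,0,0,0,0,0.09,0,0,0,0,0,0.09])

```text
clock: 12.87
eef_pos: [0.5172, -0.2318, 0.0592]
tool_rot: [0.282, 0.96, 0.0, 0.001]
ft_force: [-0.2, 0.5, 2.1]
grip_width: 0.013
```

apply_moves(plan=[0,0,0,0,0,0.02,0,0,0,0,0,0.04,0,0,0,0,0,0.04,0,0,0,0,0,0.04])

```text
clock: 13.2
eef_pos: [0.5173, -0.2318, 0.0592]
tool_rot: [0.301, 0.954, 0.0, 0.001]
ft_force: [0.9, 0.8, 2.4]
grip_width: 0.013
```

Run:
```python
from h import *
o=sensors.get_obs();print(o['eef_pos'],o['tool_rot'],o['ft_force'],o['ft_torque']);go([.5171,-.2318,.06],2.407)
```

```text
[ 0.51726112 -0.23176339  0.05918073] [3.01043100e-01 9.53610355e-01 8.98935755e-05 5.78859428e-04] [0.85550578 0.76312439 2.39866408] [ 0.11464906 -0.33409887  0.02212118]
shift [ 0.0001 -0.0001 -0.0008] turn [0.0006 0.001  0.123 ] yaw 2.407 rows 0.020042438453055405 0.9842039975381995
```

apply_moves(plan=[0,0,0,0,0,0.02,0,0,0,0,0,0.04,0,0,0,0,0,0.04,0,0,0,0,0,0.04])

```text
clock: 13.53
eef_pos: [0.517, -0.2318, 0.0591]
tool_rot: [0.32, 0.947, 0.0, 0.0]
ft_force: [2.6, 0.1, 0.6]
grip_width: 0.013
```

Run:
```python
from h import *
o=sensors.get_obs();print(o['eef_pos'],o['ft_force'],o['ft_torque']);go([.5171,-.2318,.06],2.407)
```

```text
[ 0.5170306  -0.23178051  0.05906847] [2.62926865 0.0824202  0.58535245] [ 0.07171218 -0.55504519 -0.00771491]
shift [-0.0001  0.     -0.0009] turn [0.0003 0.0007 0.0828] yaw 2.407 rows 0.022405535313086117 0.6624083485595978
```

apply_moves(plan=[0,0,0,0,0,0,0,0,0,0,0,0])

```text
clock: 13.7
eef_pos: [0.5169, -0.2318, 0.059]
tool_rot: [0.32, 0.947, 0.0, 0.0]
ft_force: [1.5, 1.0, 1.9]
grip_width: 0.0131
```

Run:
```python
from h import *
o=sensors.get_obs();print(o['eef_pos'],o['ft_force'],o['ft_torque']);go([.5171,-.2318,.06],2.407)
```

```text
[ 0.51693025 -0.23177984  0.05903083] [1.47832733 0.95122645 1.89445313] [ 0.09993576 -0.56406973  0.07988002]
shift [-0.0001  0.0001 -0.001 ] turn [0.0002 0.0005 0.0829] yaw 2.407 rows 0.02360026300969016 0.6628411365277154
```

It hasn't snapped yet, because Fz is still about +1.9. Continuing in small steps.

apply_moves(plan=[0,0,0,0,0,0.02,0,0,0,0,0,0.03,0,0,0,0,0,0.03,0,0,0,0,0,0.03])

```text
clock: 14.03
eef_pos: [0.5155, -0.2317, 0.0581]
tool_rot: [0.335, 0.942, -0.0, -0.001]
ft_force: [0.7, -0.5, -0.7]
grip_width: 0.0129
```

Run:
```python
from h import *
o=sensors.get_obs();print(o['eef_pos'],o['ft_force'],o['ft_torque']);go([.5171,-.2318,.06],2.407)
```

```text
[ 0.51546946 -0.23166123  0.05809053] [ 0.67071854 -0.49242424 -0.68001417] [-0.16693131 -0.16058442 -0.02310105]
shift [-0.0013  0.0009 -0.0019] turn [-0.0015 -0.0021  0.0524] yaw 2.407 rows 0.060305785917590865 0.41939984671668934
```

apply_moves(plan=[0,0,0,0,0,0,0,0,0,0,0,0])

```text
clock: 14.2
eef_pos: [0.5157, -0.2315, 0.0582]
tool_rot: [0.334, 0.942, -0.0, -0.001]
ft_force: [0.2, -0.2, -1.3]
grip_width: 0.0137
```

Run:
```python
from h import *
o=sensors.get_obs();print(o['eef_pos'],o['ft_force'],o['ft_torque']);go([.5171,-.2318,.06],2.407)
```

```text
[ 0.5157242  -0.2315154   0.05824899] [ 0.21332052 -0.17377303 -1.27770121] [-0.03328488  0.01911851 -0.03332986]
shift [-0.0012  0.0006 -0.0018] turn [-0.0008 -0.0019  0.0525] yaw 2.407 rows 0.05383606817104498 0.4206124441022103
```

The push has vanished (Fz back to −1.3, side forces about 0), so the bar has snapped in. No more turning. I'll lower gently to the seat.

apply_moves(plan=[0,0,0.001,0,0,0,0,0,0.0015,0,0,0,0,0,0.0015,0,0,0,0,0,0.0015,0,0,0])

```text
clock: 14.53
eef_pos: [0.5165, -0.2316, 0.0573]
tool_rot: [0.334, 0.942, 0.0, -0.0]
ft_force: [-0.3, 0.2, -1.9]
grip_width: 0.0129
```

apply_moves(plan=[0,0,0.0007,0,0,0,0,0,0.0007,0,0,0,0,0,0.0007,0,0,0])

```text
clock: 14.78
eef_pos: [0.5166, -0.2316, 0.0567]
tool_rot: [0.334, 0.942, 0.0, -0.0]
ft_force: [1.4, -0.4, -1.2]
grip_width: 0.0129
```

apply_moves(plan=[0,0,0.0007,0,0,0,0,0,0.0007,0,0,0,0,0,0.0007,0,0,0])

```text
clock: 15.03
eef_pos: [0.5167, -0.2317, 0.0561]
tool_rot: [0.334, 0.942, 0.0, 0.0]
ft_force: [0.6, 1.0, -1.9]
grip_width: 0.013
```

apply_moves(plan=[0,0,0.0007,0,0,0,0,0,0.0007,0,0,0,0,0,0.0007,0,0,0])

```text
clock: 15.28
eef_pos: [0.5168, -0.2318, 0.0556]
tool_rot: [0.334, 0.942, 0.0, 0.0]
ft_force: [-0.5, 0.3, 0.7]
grip_width: 0.0132
```

Run:
```python
from h import *
o=sensors.get_obs();print(o['eef_pos'],o['tool_rot'],o['ft_force'],o['ft_torque'])
```

```text
[ 0.51679136 -0.23176095  0.05556608] [3.34348548e-01 9.42449475e-01 1.55160126e-06 1.86486804e-04] [-0.54677823  0.27399672  0.74024251] [ 0.05028088  0.03997424 -0.0159237 ]
```

It is on the seat: about 2.4 N of push at the expected height. Letting go and rising straight up.

apply_moves(plan=[0,0,0,0,0,0,0,0,0,0,0,0,0,0,0,0,0,0,0,0,0,0,0,0,0,0,0,0,0,0,0,0,0,0,0,0], grip=0.045)

```text
clock: 15.78
eef_pos: [0.5167, -0.2317, 0.0554]
tool_rot: [0.334, 0.942, 0.0, 0.0]
ft_force: [-0.3, 0.7, 0.0]
grip_width: 0.0448
```

apply_moves(plan=[0,0,-0.005,0,0,0,0,0,-0.02,0,0,0,0,0,-0.05,0,0,0,0,0,-0.08,0,0,0,0,0,-0.11,0,0,0,0,0,-0.13,0,0,0,0,0,-0.13,0,0,0,0,0,-0.13,0,0,0])

```text
clock: 16.45
eef_pos: [0.5177, -0.2322, 0.1873]
tool_rot: [0.334, 0.942, -0.0, 0.002]
ft_force: [-0.2, 0.3, -0.5]
grip_width: 0.0453
```

Run:
```python
from h import *
o,_=snap('wrist','w13');snap('scene','s13');snap('top','t13');print(o['eef_pos'],o['ft_force'])
a=cv2.resize(cv2.imread('pics/s13.png')[195:270,315:400],None,fx=4.7,fy=4.7,interpolation=cv2.INTER_CUBIC)
b=cv2.resize(cv2.imread('pics/w13.png')[100:280,200:360],None,fx=2.4,fy=2.4,interpolation=cv2.INTER_CUBIC)
im=np.zeros((440,790,3),np.uint8);im[:a.shape[0],:a.shape[1]]=a;im[:b.shape[0],402:402+b.shape[1]]=b
cv2.imwrite('pics/c13.png',np.clip(im*1.6,0,255).astype(np.uint8))
d=dict(np.load('pics/w13.npz'));c=wcam(d,d['eef'],d['rot'])
g=d['pixels'].max(2);m=(g<22).astype(np.uint8);n,l,s,ce=cv2.connectedComponentsWithStats(m)
P=[ce[k] for k in range(1,n) if 40<s[k,4]<400 and max(s[k,2],s[k,3])<26 and np.hypot(*(ce[k]-[280,185]))<80]
print(np.round(P,1))
for z in (.086,.092):
    w=np.array([onz(c,*p,z) for p in P])[:,:2];mm=w.mean(0);print(z,mm,np.hypot(*(w-mm).T).round(4))
a=np.arctan2(*(w-mm)[:,::-1].T);print('yaw',np.pi+np.angle(np.exp(8j*a).mean())/8-np.pi/8, np.pi/4)
```

```text
[ 0.51770683 -0.23215397  0.18726269] [-0.18711923  0.25756257 -0.45018733]
[[265.3 163.3]
 [293.3 163.3]
 [246.  183.1]
 [312.6 182.9]
 [247.  209.5]
 [312.  209.3]]
0.086 [ 0.50784513 -0.22406371] [0.0241 0.024  0.0307 0.0306 0.0382 0.0382]
0.092 [ 0.50688561 -0.2232765 ] [0.0235 0.0235 0.0301 0.03   0.0374 0.0374]
yaw 2.854181921440332 0.7853981633974483
```

View pics/c13.png

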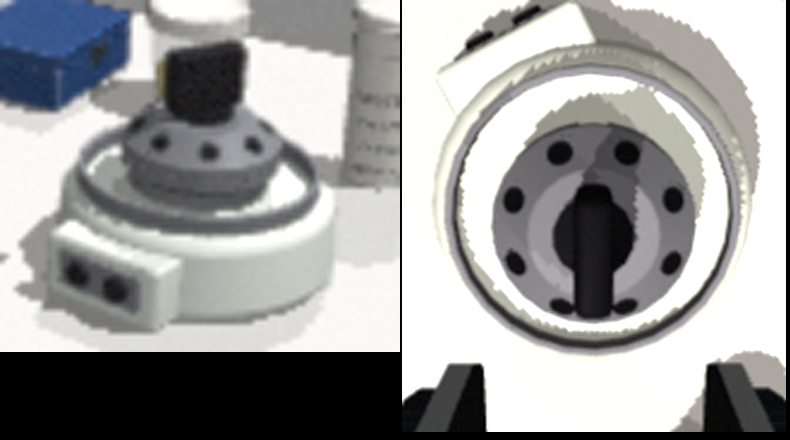

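Six pockets were picked up; I'll fit the pocket circle to check height, centre and level.

Run:
```python
from h import *
from scipy.optimize import least_squares
def chk(f,P,zr):
    d=dict(np.load(f));c=wcam(d,d['eef'],d['rot'])
    for z in zr:
        w=np.array([onz(c,*p,z) for p in P])[:,:2]
        r=least_squares(lambda q:np.hypot(*(w-q[:2]).T)-q[2],[*w.mean(0),.033])
        print(z,r.x.round(4),'res',np.abs(r.fun).max().round(5))
    a=np.arctan2(*(w-r.x[:2])[:,::-1].T);print('phase',np.angle(np.exp(8j*a).mean())/8)
u=[[265.3,163.3],[293.3,163.3],[246,183.1],[312.6,182.9],[247,209.5],[312,209.3]]
b=[(200+(x-402)/2.4,100+y/2.4) for x,y in [(564,306),(625,306)]]
chk('pics/w13.npz',u+b,(.083,.086,.089,.092))
# reference on the bench
P=[(215+x/5.4-.4,125+y/5.4-.4) for x,y in [(270,200),(411,200),(510,297),(505,431),(410,523),(277,523),(180,433),(175,298)]]
chk('pics/w4.npz',P,(.023,.026,.029))
```

```text
0.083 [ 0.5163 -0.2309  0.0335] res 0.00029
0.086 [ 0.5158 -0.2304  0.0331] res 0.00029
0.089 [ 0.5152 -0.23    0.0328] res 0.00028
0.092 [ 0.5146 -0.2295  0.0324] res 0.00028
phase -0.2829625301831536
0.023 [0.5274 0.1999 0.0337] res 0.00019
0.026 [0.5267 0.2001 0.0333] res 0.00019
0.029 [0.526  0.2002 0.033 ] res 0.00019
phase 0.20628768800768532
```

View pics/t13.png

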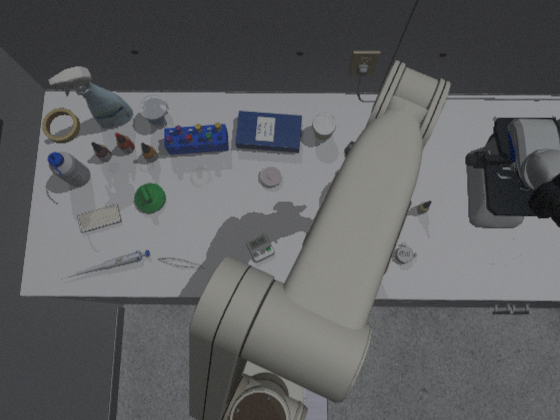

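The apparent pocket radius (0.0333) puts the pockets at z ≈ 0.085, so the underside is at about 0.059–0.060. That is home, not 6 mm high. The residuals are even, so it is level. Nothing else has moved. Handing in.

```bash
python3 -c "
from h import *
print(sensors.get_obs()['clock'],bot.job_done())"
```

```text
the job is handed in; nothing more can be done
16.6 None
```

The rotor is on the spindle, engaged with the drive bar, seated and released; I handed the job in at 16.6 s of the 69 s allowed.

- **Grasp:** The first grasp closed on nothing. Two camera views showed the finger tips about 40 mm short of the reported TCP, which disagrees with the description. I corrected for that and gripped the wing on the second try, and the rotor had not moved in between.
- **Fit:** I lowered the rotor onto the pin about 0.25 rad out of line and pressed it on the bar with about 3.5 N. I then turned it about 0.2 rad. The push vanished, so I stopped turning, lowered it to the seat with about 2.5 N, let go and rose clear.
- **Last checks:** The pocket circle put the underside at about 59–60 mm (the seat is at 60), level and centred within about 1 mm. The tool read no load after release.
- **Disagreements:** The bar snapped in about 0.05 rad before the direction I had measured for it, which is inside its 0.08 rad window. The force readings were noisy by about 1 N. One low Fz reading during the turn looked like a snap, but a repeat reading showed it was not.
- **Other things on the bench:** In the last top view nothing else I could see had moved, including the green look-alike. The arm hid the marker pen and the centrifuge in that view.

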